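# Lay the standing slide box down against the tray's stop

### The arm

A 6-joint arm with a two-finger parallel gripper is mounted at the origin on the work surface. World frame = base frame: x ahead of the robot, y to its left, z up, the work surface at z = 0. Lengths are in mm, angles in rad, forces in N, time in s.
With the tool pointing down it reaches from about 350 to 725 mm from the base axis. Payload 6 kg.
Tool frame: the origin (TCP) lies between the finger pads; the fingertips stand 22 mm ahead of it and the grasp point (between the pads) lies 3 mm ahead of it (bot.tips_ahead is the distance from the TCP to the fingertips, in mm); z points along the fingers, y is the line along which they close (so a half turn about z gives the same grasp; the last joint's range is limited). The gripper opens to 85 mm and grips with 20 to 120 N. Pads are 22 mm wide; open, the fingers measure 114 mm over their backs; the gripper's body (76 mm by 85 mm) begins 54 mm behind the grasp point. The pads swing forward as they close: fully open they stand 13 mm farther back than shut.
Start: joints at [1.542, 0.04, 0.085, 0, -1.615, -0.334], TCP at [212.909, 560.931, 229.761] pointing down, gripper open.
Joint ranges: [-2.56, 2.56], [-1.29, 2.01], [-1.08, 1.49], [-3.29, 1.98], [-2.81, -0.18], [-2.99, 2.99]. Speed limits (rad/s): [2.57, 2.57, 3.01, 3.14, 3.14, 3.14].

### API

Orientations are given as a rotation vector (axis times angle).
In Python, from workcell import bot, effector, solver, telemetry, imaging, job gives the robot as it stands. The module is installed in compiled form; this text tells all that it offers. Calls block until the motion is done:
- bot.movep(position, orientation): joint-space move of the TCP to a pose.
- bot.servo_line(position, orientation=None, v=150): straight line of the TCP; orientation=None keeps the orientation; v is the mean speed in mm/s.
- bot.move_j(angles): joint-space move.
- effector.grip(opening): opening from 0.0 (shut) to 1.0 (fully open); the grip force is fixed at half the most; returns when the fingers have stopped.
- bot.sleep(seconds).
- solver.inverse_kinematics(position, orientation): joint angles nearest the present ones, or None.
- telemetry.get_obs(): the state.
- imaging.camera(name): name is "scene" or "top"; returns a dict with "img" (400x640x3 uint8, blue, green, red), "fx", "fy", "cx", "cy" (pixels), "k1" (the pictures are not rectified: a ray, as slopes to the right and down, at radius r is drawn at 1 + k1 r^2 times it, then the intrinsics apply), "position" and "rotation" of the camera in the world. Camera axes: x right, y up, looking along -z (the intrinsics and any distortion apply to the point x, -y, -z); pixel columns grow to the right and rows downward; lengths in mm; the calibration is good to about 2 mm. A picture is of the moment at which its call begins. There is no depth.
A pose or a line that the arm cannot do raises bot.MotionError and nothing moves.
- job.sign_off(): hands the job in; it is judged then, once.
The state is a dict: "time": time; "q": joint angles; "dq": joint speeds; "joint_torque": joint torques, N m; "ee_pos": TCP position; "ee_rot": TCP orientation; "contact_force": force on the tool from outside, world axes, zero at the start; "ft_torque": the same for the moment, N m; "finger_gap": opening from 0.0 (shut) to 1.0 (fully open); "finger_force": force on a finger pad.
Only numpy, scipy, OpenCV 4.12 (cv2) and the standard library are available. Lean on these libraries where they do the work, as an engineer would, in place of code of your own. Each camera call takes 0.05 s, during which the arm holds its last target. There are 200 camera calls.

### The job

Tip the tall slide box that stands in the aluminium tray over, away from the stop bar next to it, onto its back with the lid up, guarding it with the fingers all the way down so that it lands gently instead of falling. Then push it back along the tray with the fingertips until its foot end lies flush against the stop bar. Do not pinch it, lift it off the tray or press it hard, and leave the other things where they are.

Things in the scene. Friction and masses are not known exactly. Their poses are not given: they have to be found in the camera images.
- slide_box: Closed grey plastic slide box, 0.2 to 0.4 kg, plain cuboid standing loose on its 30 x 80 mm foot face on the tray floor. Origin: centre of the foot face. z: along its 180 mm height, foot to head; y: its 80 mm width; x: its 30 mm thickness. +x is the white lid with a paper label, at first facing the stop bar; -x is the plain back, at first facing away from it. Laid down rightly, +x points up.
- box_head (a point): Centre of the slide box's head face, 180 mm from the foot along the box's z; axes as the box. Standing, the box is stable only to about 9 degrees of tilt; beyond that it falls unless something in front of its back holds it. It slides on the tray at a few newtons.
- tray: Fixed aluminium tray; origin on the table surface at its centre. Floor 320 (x) x 360 (y) mm, upper face 6 mm above the table. Its x points roughly to the robot's left (+y), to the stop bar. Open at the -x edge; side rims 14 mm high at y = +-178 mm. The slide box starts standing with its lid face 8 to 36 mm from the stop bar, near mid-width.
- stop_mid (a point): Middle of the foot line of the stop bar's face, on the tray floor, 130 mm from the tray's origin along the tray's x; axes as the tray. The face is upright, looks to the tray's -x and runs along the tray's y over its whole width; the bar is 12 mm thick, its top 36 mm above the table.
- flat_box: Bystander: a like slide box already lying lid up in the tray beside the standing one, on its robot side or its far side; 180 mm long along the tray's x, 80 mm wide, 30 mm high. Origin: centre of its underside.
- dish: Bystander: an open round glass dish, 60 mm diameter, 55 mm high, in the tray on the other side of the standing box. Origin: centre of its underside.
- mug: Bystander: a white mug, 76 mm diameter, 90 mm high, on the table left or right of the tray. Origin: centre of its underside.
- bottle: Bystander: an amber bottle, 48 mm diameter, 110 mm high, on the table on the other side of the tray. Origin: centre of its underside.
There are look-alikes about, which are no part of the job. What is shaped like the slide_box but red is not meant.

How it is judged:
By the outcome, as a careful person would: the job done as asked, in the order asked, and still so for the second after the job is handed in, with the robot touching nothing.
It also fails if it takes over 67 s, if anything falls off the work surface, if the arm or the gripper's body presses on something with over 40 N, if the wrist force passes 120 N, or if a joint passes its speed limit or range.

## Working session

There is one attempt and no reset: what is moved stays moved. The work goes in short steps, each a Python script; the robot and the scene stay as the last script left them, time stands still between calls to the robot, and variables do not carry over. Pictures are saved under pics/ and viewed, at most 10 in all, crops included, and the job is handed in when it is done.

```bash
mkdir -p pics
cat > h.py <<'E'
import numpy as np, cv2
from workcell import bot, effector, solver, telemetry, imaging, job
def snap(name,fn):
    c=imaging.camera(name); cv2.imwrite('pics/'+fn,c['img']); return c
def KD(c): return np.array([[c['fx'],0,c['cx']],[0,c['fy'],c['cy']],[0,0,1.]]),np.array([c['k1'],0,0,0.])
def Rm(c):
    R=np.array(c['rotation'],float)
    return R if R.shape==(3,3) else cv2.Rodrigues(R)[0]
def pix2w(c,uv,z):
    K,D=KD(c); p=np.array(uv,float)
    s=(p-[c['cx'],c['cy']])/[c['fx'],c['fy']]; x=s.copy()
    for _ in range(20): x=s/(1+c['k1']*(x**2).sum(-1,keepdims=True))
    d=np.c_[x[:,0],-x[:,1],-np.ones(len(x))]@Rm(c).T
    o=np.array(c['position'],float); return o+d*((z-o[2])/d[:,2])[:,None]
def w2pix(c,P):
    q=(np.atleast_2d(P)-np.array(c['position']))@Rm(c); s=np.c_[q[:,0]/-q[:,2],-q[:,1]/-q[:,2]]
    s=s*(1+c['k1']*(s**2).sum(1,keepdims=True)); return s*[c['fx'],c['fy']]+[c['cx'],c['cy']]
E
python3 - <<'E'
from h import *
for n in('scene','top'):
    c=snap(n,n+'0.png'); print(n,{k:v for k,v in c.items() if k!='img'})
o=telemetry.get_obs(); print(o)
E
```

```text
scene {'fx': 480.7011557930079, 'fy': 480.7011557930079, 'cx': 324.16394772667735, 'cy': 196.38820619803502, 'k1': -0.025850898437005883, 'position': array([1462.89309294,  364.12449411, 1023.48231907]), 'rotation': array([0.56702605, 0.79519313, 1.82242503])}
top {'fx': 484.99241483845697, 'fy': 484.99241483845697, 'cx': 323.8057587419912, 'cy': 194.24999326040964, 'k1': 0.02959069152681602, 'position': array([ 309.9432308 ,    4.39743614, 1500.51521015]), 'rotation': array([ 0.15355168, -0.13356841, -1.5884583 ])}
{'time': 0.1, 'q': array([ 1.54168754e+00,  4.07431694e-02,  8.38808487e-02, -3.98737693e-04,
       -1.61549049e+00, -3.33702831e-01]), 'dq': array([ 0.00064911, -0.00104472,  0.0027366 ,  0.00060881,  0.001646  ,
        0.00027933]), 'joint_torque': array([-5.55202161e-03, -3.69340897e+01,  3.48286128e+01,  6.95163712e+00,
       -4.47393948e-03,  8.15400867e-07]), 'ee_pos': array([212.76984275, 560.68190553, 228.86903818]), 'ee_rot': array([ 3.08847466e+00, -5.66467061e-01, -2.47446508e-04]), 'contact_force': array([ 0.06511399,  0.98345822, -0.0340326 ]), 'ft_torque': array([-0.01962028,  0.00920636,  0.01647645]), 'finger_force': 0.0, 'finger_gap': 1.0051223087126677}
```

View pics/scene0.png

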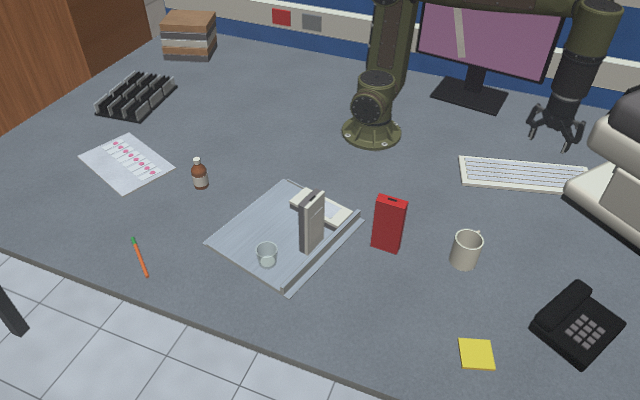

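View pics/top0.png

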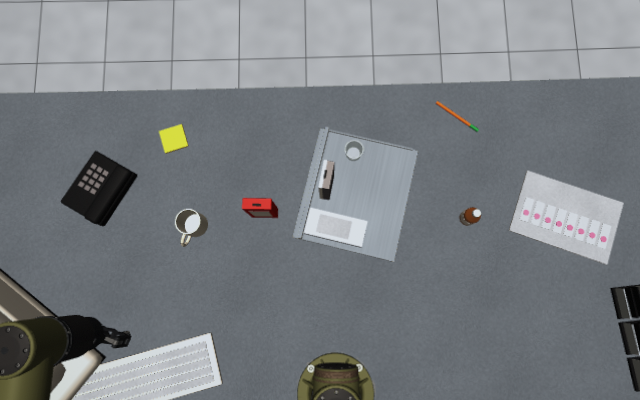

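The grey box standing in the tray is at top (327,180) and scene (312,222). The red look-alike stands outside the tray at top (258,207) and scene (389,222). The grey one fits, since it is in the tray next to the stop bar. The flat box is on the robot side at top (337,227) and the dish on the far side at (354,150). I'll confirm this in enlarged crops.

Run:
```python
import cv2
a=cv2.imread('pics/top0.png')[120:270,280:430]; cv2.imwrite('pics/c1.png',cv2.resize(a,(600,600),interpolation=cv2.INTER_CUBIC))
a=cv2.imread('pics/scene0.png')[170:305,200:380]; cv2.imwrite('pics/c2.png',cv2.resize(a,(800,600),interpolation=cv2.INTER_CUBIC))
```

```text
(no output)
```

View pics/c1.png

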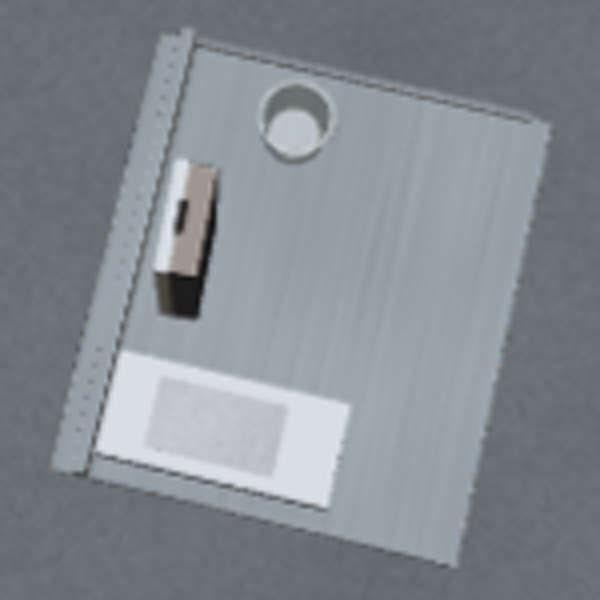

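View pics/c2.png

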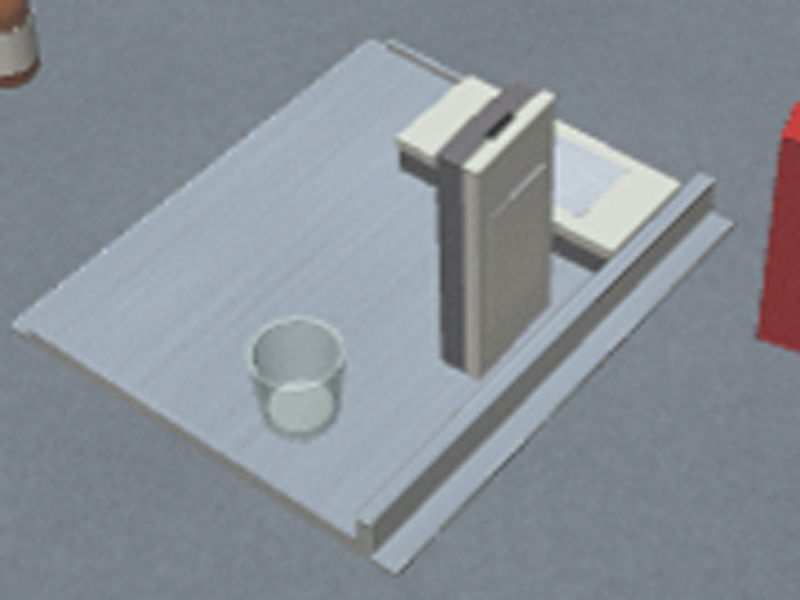

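Confirmed: in the top crop the grey box's white lid faces the bar at the left (head about (186,217)), with free tray to the right. The dish is at (295,130) and the flat box at (222,430). Next I fit the poses from both views.

```bash
cat >> h.py <<'E'
CAM={'top':dict(fx=484.99241483845697,fy=484.99241483845697,cx=323.8057587419912,cy=194.24999326040964,k1=0.02959069152681602,position=[309.9432308,4.39743614,1500.51521015],rotation=[0.15355168,-0.13356841,-1.5884583]),
'scene':dict(fx=480.7011557930079,fy=480.7011557930079,cx=324.16394772667735,cy=196.38820619803502,k1=-0.025850898437005883,position=[1462.89309294,364.12449411,1023.48231907],rotation=[0.56702605,0.79519313,1.82242503])}
def T3(cx,cy,th,P): 
    c,s=np.cos(th),np.sin(th); P=np.array(P,float); return np.c_[cx+c*P[:,0]-s*P[:,1],cy+s*P[:,0]+c*P[:,1],P[:,2]]
E
python3 - <<'E'
from h import *
from scipy.optimize import least_squares
top=lambda L:(np.array(L,float)+.5)/4-.5+[280,120]
sc=lambda L:(np.array(L,float)+.5)*180/800-.5+[200,170]
def fit(Pt,ut,Ps,us,x0,n=''):
    def f(x): return np.r_[(w2pix(CAM['top'],T3(*x[:3],Pt))-ut).ravel(),(w2pix(CAM['scene'],T3(*x[:3],Ps))-us).ravel()]
    r=least_squares(f,x0,loss='soft_l1'); print(n,r.x.round(3)); print(f(r.x).round(1).reshape(-1,2).tolist()); return r.x
# tray, th ~ +y
t=fit([[160,-180,6],[160,180,6],[-160,-180,6],[-160,180,6]],top([[165,33],[52,470],[549,124],[457,566]])
 ,[[160,180,6],[160,-180,6],[-160,180,6],[-160,-180,6]],sc([[733,224],[397,573],[375,40],[15,325]]),[500,-50,1.4],'tray')
b=fit([[15,-40,186],[-15,-40,186],[-15,40,186],[15,40,186],[15,40,6],[-15,40,6]],top([[180,158],[217,166],[197,276],[155,270],[158,311],[197,320]]),
 [[15,40,186],[15,-40,186],[-15,-40,186],[-15,40,186],[15,-40,6],[-15,-40,6],[15,40,6]],sc([[555,95],[465,170],[440,155],[518,83],[478,377],[440,360],[552,303]]),[500,0,1.4],'box')
fl=fit([[90,-40,36],[-90,-40,36],[90,40,36],[-90,40,36]],top([[123,350],[351,405],[96,455],[330,508]]),
 [[90,40,36],[90,-40,36]],sc([[680,185],[605,250]]),[400,0,1.4],'flat')
d=pix2w(CAM['top'],top([[297,122]]),61)[0];
d2=pix2w(CAM['top'],top([[296,130]]),8)[0]
d3=pix2w(CAM['scene'],sc([[297,352],]),61)[0]
def loc(p): 
    c,s=np.cos(t[2]),np.sin(t[2]); v=np.array(p[:2])-t[:2]; return np.round([c*v[0]+s*v[1],-s*v[0]+c*v[1]],1)
print('local box',loc(b),np.degrees(b[2]-t[2]),'flat',loc(fl),np.degrees(fl[2]-t[2]),'dish',loc(d),loc(d2),loc(d3))
E
```

```text
tray [588.568 -79.102   1.311]
[[-1.3, -0.3], [-0.7, -0.7], [0.7, -0.7], [-0.3, -0.0], [0.7, -0.9], [0.1, -0.5], [-0.6, -1.1], [-1.0, -0.9]]
box [610.344  10.413   7.622]
[[-0.6, -0.2], [0.7, -0.1], [-0.3, -0.0], [-0.4, -0.7], [0.4, 0.4], [-0.0, 0.1], [0.4, 0.1], [2.6, 0.2], [-1.2, -1.1], [-0.6, -1.6], [0.1, 0.6], [-0.0, -0.3], [-0.2, 0.1]]
flat [479.523 -14.496   1.305]
[[0.1, -0.2], [0.5, 0.1], [0.3, -1.1], [-0.3, 0.0], [0.0, -0.8], [1.3, -0.2]]
local box [92.1  1.9] 361.57284716828246 flat [ 34.4 122. ] -0.35071099381183984 dish [  35.1 -117.1] [  35.4 -125.6] [  38.1 -123.6]
```

```bash
cat >> h.py <<'E'
from scipy.spatial.transform import Rotation as Ro
TH=1.325; C=np.array([610.3,10.4]); EX=np.array([np.cos(TH),np.sin(TH)]); EY=np.array([-EX[1],EX[0]])
G=85.; TIP=9.; SG=1   # finger gap, tips ahead when open, sign of tool y
def pose(Gu,Gz,phi):
    """TCP pose so that the guard finger's inner tip corner is at (Gu along EX from box centre, Gz above tray floor)"""
    p=np.radians(phi); z=np.r_[np.sin(p)*EX,-np.cos(p)]; n=np.r_[np.cos(p)*EX,np.sin(p)]
    y=SG*n; R=np.c_[np.cross(y,z),y,z]
    P=np.r_[C+Gu*EX,Gz+6]+n*G/2-z*TIP
    return P,Ro.from_matrix(R).as_rotvec()
def A(th,a=0,phi0=50,d=20,back=0):
    """straddle pose turned with the box by th about its back foot edge"""
    p=np.radians(phi0); zt=np.array([np.sin(p),-np.cos(p)]); n=np.array([np.cos(p),np.sin(p)])
    g=np.array([15,180])+(d-back)*zt+(a-G)*n; v=g-[-15,0]; t=np.radians(th)
    v=np.array([np.cos(t)*v[0]-np.sin(t)*v[1],np.sin(t)*v[0]+np.cos(t)*v[1]])
    return v[0]-15,v[1],phi0+th
def B(al,r): a=np.radians(al); return np.array([-15-r*np.cos(a),r*np.sin(a)])
def Cc(al,s,phi): a=np.radians(al);p=np.radians(phi); return np.array([-15-180*np.cos(a)+s*np.sin(p),180*np.sin(a)-s*np.cos(p)])
E
python3 - <<'E'
import h; from h import *
print(bot.tips_ahead, telemetry.get_obs()['time'])
for sg in(1,-1):
    h.SG=sg
    for nm,k in [('appr',A(0,5,back=80)),('A0',A(0,5)),('A10',A(10)),('A16',A(16)),('B60',(*B(60,120),64)),('B30',(*B(30,174),60)),('C15',(*Cc(15,8,45),45)),('C3',(*Cc(4,4,30),30))]:
        P,o=pose(*k); q=solver.inverse_kinematics(P,o)
        print(sg,nm,np.round(k,0),P.round(0),None if q is None else np.round(q,2))
E
```

```text
22.0 0.1
1 appr [-82. 157.  50.] [595. -50. 202.] [-0.32  0.11  0.15 -0.87 -1.66 -1.56]
1 A0 [-21. 106.  50.] [610.  10. 150.] [-0.22  0.11  0.06 -0.87 -1.52 -1.55]
1 A10 [-42.  99.  60.] [603. -17. 146.] [-0.37  0.19  0.08 -1.04 -1.62 -1.42]
1 A16 [-52.  96.  66.] [600. -31. 144.] [-0.44  0.25  0.1  -1.13 -1.69 -1.36]
1 B60 [-75. 104.  64.] [595. -52. 152.] [-0.46  0.24  0.12 -1.09 -1.71 -1.37]
1 B30 [-166.   87.   60.] [ 573. -137.  134.] [-0.55  0.31  0.2  -1.   -1.77 -1.32]
1 C15 [-183.   41.   45.] [ 571. -144.   83.] [-0.42  0.24  0.1  -0.77 -1.59 -1.35]
1 C3 [-193.    9.   30.] [ 571. -145.   44.] [-0.26  0.17 -0.02 -0.53 -1.41 -1.47]
-1 appr [-82. 157.  50.] [595. -50. 202.] [-0.32  0.11  0.15 -0.87 -1.66  1.58]
-1 A0 [-21. 106.  50.] [610.  10. 150.] [-0.22  0.11  0.06 -0.87 -1.52  1.59]
-1 A10 [-42.  99.  60.] [603. -17. 146.] [-0.37  0.19  0.08 -1.04 -1.62  1.72]
-1 A16 [-52.  96.  66.] [600. -31. 144.] [-0.44  0.25  0.1  -1.13 -1.69  1.79]
-1 B60 [-75. 104.  64.] [595. -52. 152.] [-0.46  0.24  0.12 -1.09 -1.71  1.77]
-1 B30 [-166.   87.   60.] [ 573. -137.  134.] [-0.55  0.31  0.2  -1.   -1.77  1.82]
-1 C15 [-183.   41.   45.] [ 571. -144.   83.] [-0.42  0.24  0.1  -0.77 -1.59  1.79]
-1 C3 [-193.    9.   30.] [ 571. -145.   44.] [-0.26  0.17 -0.02 -0.53 -1.41  1.68]
```

Run:
```python
from h import *
q=telemetry.get_obs()['q']; 
P,o=pose(*A(0,5,back=80)); Pu=P+[0,0,250]-np.r_[EX*60,0]
qu=solver.inverse_kinematics(Pu,o); print(qu)
bot.servo_line([213,561,430],v=350)
q=telemetry.get_obs()['q']; qs=q.copy(); qs[0]=qu[0]; bot.move_j(qs)
bot.movep(Pu,o); bot.servo_line(P,v=250); bot.sleep(.3)
ob=telemetry.get_obs(); print(ob['time'],ob['ee_pos']-P,ob['contact_force'])
c=snap('scene','s1.png'); t=snap('top','t1.png')
R=Ro.from_rotvec(ob['ee_rot']).as_matrix(); z=R[:,2]; y=R[:,1]; e=ob['ee_pos']
im=c['img'];x0,y0=250,110
im=cv2.resize(im[y0:y0+130,x0:x0+130],(600,600),interpolation=cv2.INTER_CUBIC)
for tp,col in((9,(0,0,255)),(22,(0,255,0))):
    for s in(1,-1):
        u=(w2pix(c,e+z*tp+s*42.5*y)[0]-[x0,y0]+.5)*600/130; cv2.circle(im,tuple(int(v) for v in u),4,col,1)
cv2.imwrite('pics/s1c.png',im)
```

```text
[-0.44887141  0.15629157  0.66892717 -0.99753226 -2.03746014 -1.86942573]
7.1833 [ 0.17952987 -0.26969827  0.75823637] [ 0.71995589 -0.05061408 -0.26739983]
```

View pics/s1c.png

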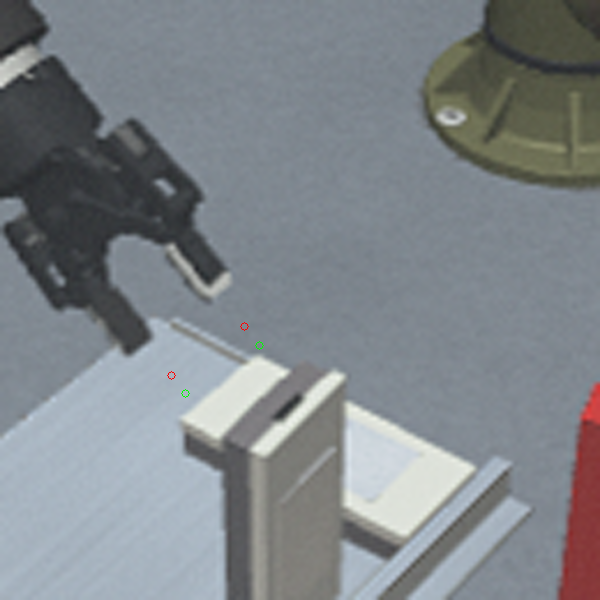

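The scene crop shows the tips at (215,290) and (135,350), about 47 px behind the predicted marks. I check this against the top view.

Run:
```python
from h import *
ob=telemetry.get_obs(); e=ob['ee_pos']; R=Ro.from_rotvec(ob['ee_rot']).as_matrix(); z=R[:,2]; y=R[:,1]
t=CAM['top']; x0,y0=290,130
im=cv2.resize(cv2.imread('pics/t1.png')[y0:y0+120,x0:x0+120],(600,600),interpolation=cv2.INTER_CUBIC)
for tp,col in((-18,(255,0,0)),(9,(0,0,255)),(22,(0,255,0))):
    for s in(1,-1):
        u=(w2pix(t,e+z*tp+s*42.5*y)[0]-[x0,y0]+.5)*5; cv2.circle(im,tuple(int(v) for v in u),4,col,1)
cv2.imwrite('pics/t1c.png',im)
# triangulate scene-seen tips: assume they lie in tool plane
print(e, y.round(2), z.round(2), ob['finger_gap'])
c=CAM['scene']; pts=np.array([[215,290],[135,350]])*130/600-.5+[250,110]
o=np.array(c['position'])
for p in pix2w(c,pts,0):
    d=p-o; M=np.c_[d,-y,-z]; print(np.linalg.solve(M,e-o)[1:])
```

```text
[595.28826903 -49.80933547 201.95049553] [0.16 0.62 0.77] [ 0.19  0.74 -0.64] 0.9994860751649951
[ 41.80530646 -17.42879501]
[-55.64422711 -15.94619508]
```

View pics/t1c.png

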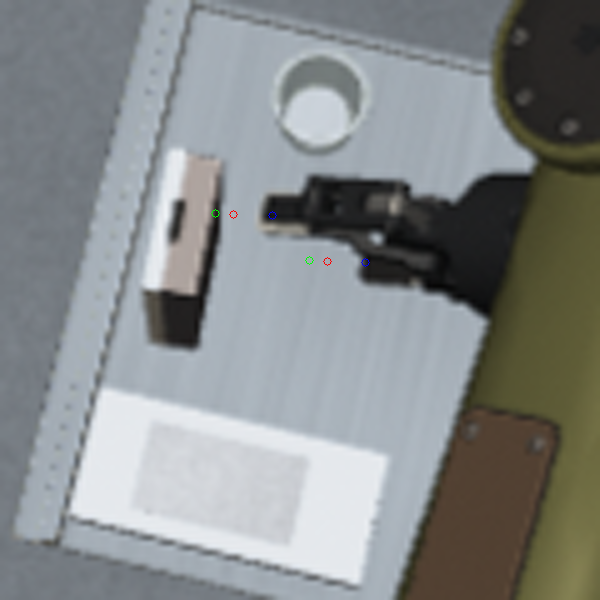

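Run:
```python
from h import *
e=np.array([212.77,560.68,228.87]); R=Ro.from_rotvec([3.08847466,-0.566467061,-2.47e-4]).as_matrix()
for tp,off in((22,0),(9,0),(-16,0)):
    for n in CAM: print(tp,n,[w2pix(CAM[n],e+R[:,2]*tp+s*42.5*R[:,1])[0].round(1).tolist() for s in(1,-1)])
a=cv2.resize(cv2.imread('pics/scene0.png')[80:180,500:620],(720,600),interpolation=cv2.INTER_CUBIC); cv2.imwrite('pics/g0.png',a)
```

```text
22 top [[131.5, 332.8], [101.3, 321.6]]
22 scene [[528.8, 149.0], [557.2, 161.6]]
9 top [[129.4, 333.4], [98.9, 322.0]]
9 scene [[530.2, 145.4], [558.8, 157.9]]
-16 top [[125.3, 334.4], [94.2, 322.7]]
-16 scene [[532.8, 138.3], [561.9, 150.7]]
```

View pics/g0.png

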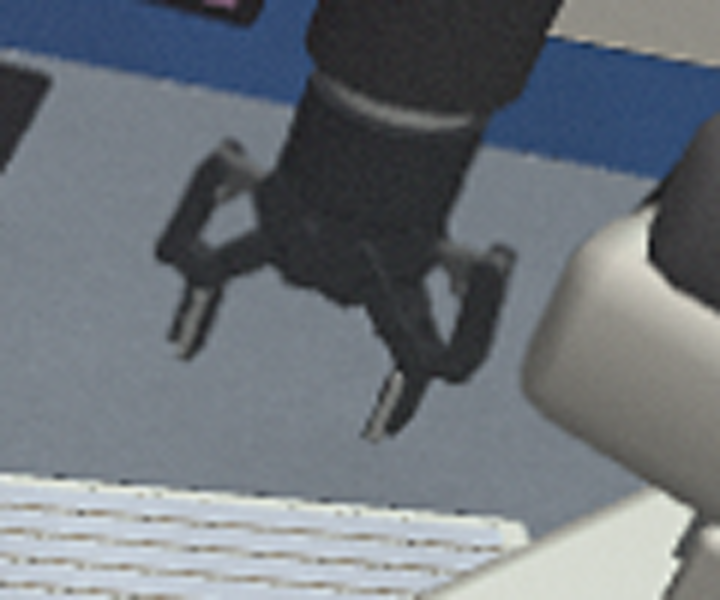

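Both views and the start picture agree: the open tips sit about 15 mm behind the reported TCP, so I use TIP=-15. Next I enter the straddle and take one look.

```bash
sed -i 's/TIP=9\./TIP=-15./; s/d=20,back/d=17,back/' h.py
cat >> h.py <<'E'
def look(fn):
    a=imaging.camera('scene')['img'][140:270,235:365]; b=imaging.camera('top')['img'][130:250,290:410]
    cv2.imwrite('pics/'+fn,np.hstack([cv2.resize(a,(400,400),interpolation=cv2.INTER_CUBIC),cv2.resize(b,(400,400),interpolation=cv2.INTER_CUBIC)]))
def go(k,v):
    P,o=pose(*k); bot.servo_line(P,o,v=v)
def stat(s=''):
    ob=telemetry.get_obs(); print(s,round(ob['time'],2),ob['ee_pos'].round(1),ob['contact_force'].round(2))
E
python3 - <<'E'
from h import *
go(A(0,5,back=60),150); stat(); go(A(0,5),60); stat(); look('a0.png')
E
```

```text
7.71 [602.6 -19.1 175.1] [ 0.13 -0.79 -0.12]
 8.86 [614.2  25.  137. ] [ 0.16 -0.13 -0.07]
```

View pics/a0.png

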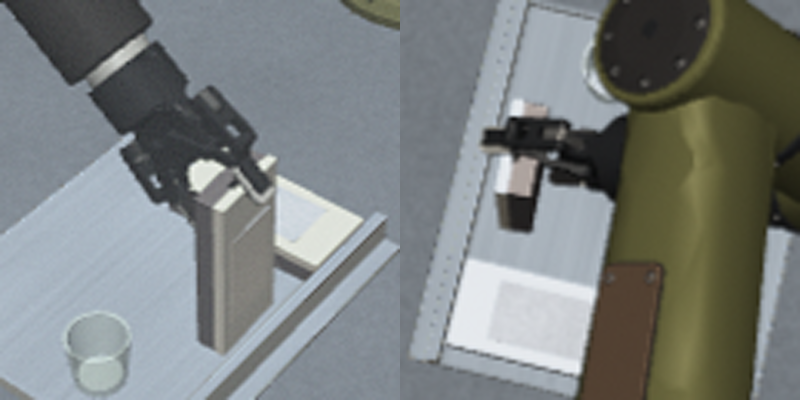

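The view shows the upper finger hooked over the head with its tip past the lid (scene (265,195)) and the guard finger behind the back. The box is still upright and undisturbed, so I tip it now.

```bash
sed -i 's/C=np.array(\[610.3,10.4\])/C=np.array([605.5,11.6])/' h.py
python3 - <<'E'
from h import *
go(A(0,5),30)
for th,a in((3,2),(6,0),(9,0),(12,0),(15,0),(18,0)): go(A(th,a),30); stat(th)
g=np.array(A(18)[:2]); print(g, np.degrees(np.arctan2(g[1],-15-g[0])),np.hypot(g[1],g[0]+15))
bot.sleep(.3); look('a18.png'); stat()
E
```

```text
3 9.72 [607.6  17.9 136.8] [-1.14  1.58  4.96]
6 10.13 [606.2  10.5 137.6] [-1.39  1.46 11.12]
9 10.51 [604.6   3.6 138.1] [-1.41  0.39 10.26]
12 10.88 [603.   -3.2 138.2] [-5.000e-02 -1.000e-02  1.155e+01]
15 11.26 [601.3  -9.9 138. ] [-0.71 -0.61 10.72]
18 11.63 [599.7 -16.7 137.3] [ 0.8  -0.46 10.82]
[-58.17079841  95.28174304] 65.62539798064334 104.60558489802375
 12.03 [599.6 -16.3 137.4] [ 0.09 -1.04 10.26]
```

View pics/a18.png

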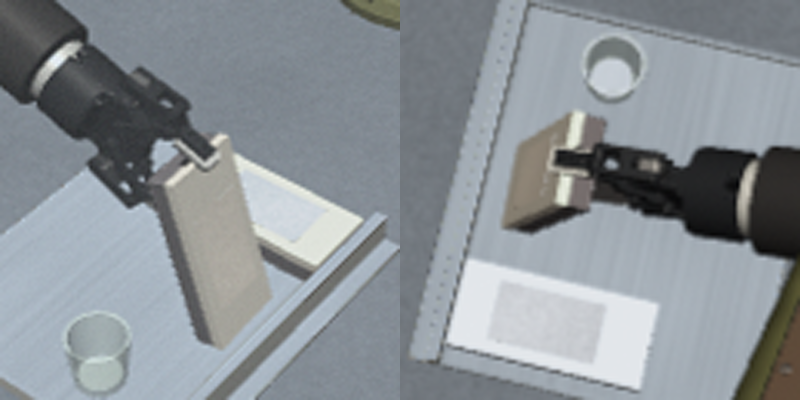

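The box leans on the guard at about 18–20° and follows the tool. The upward reading of about 10 N means the upper finger is pressing on the head edge, so I ease off.

Run:
```python
from h import *
for a in(2,4,6,8):
    go(A(18,a),30); bot.sleep(.1); stat(a)
    if telemetry.get_obs()['contact_force'][2]<2: break
```

```text
2 12.38 [598.2 -15.5 135.7] [ 0.21 -0.35  0.2 ]
```

Run:
```python
from h import *
g=np.array(A(18,2)[:2]); a0=np.degrees(np.arctan2(g[1],-15-g[0])); r0=np.hypot(g[1],g[0]+15); print(a0,r0)
for t in np.linspace(0,1,13)[1:]:
    al=a0+(30-a0)*t; r=r0+(170-r0)*t; go((*B(al,r),68-6*t),35)
    f=telemetry.get_obs()['contact_force']; stat(round(al))
    if np.abs(f).max()>15: break
bot.sleep(.2); look('b30.png'); stat()
```

```text
66.40799383346624 105.9953532192129
63 12.75 [597.1 -22.4 139.2] [-0.88 -0.67 -0.17]
60 13.12 [595.3 -29.7 140.9] [-0.39 -0.82  0.3 ]
57 13.49 [593.3 -37.3 141.8] [-0.33 -1.16  1.02]
54 13.88 [591.3 -45.3 142.2] [ 0.12 -0.87  0.39]
51 14.27 [589.3 -53.4 142. ] [ 0.02 -0.41 -0.5 ]
48 14.67 [587.2 -61.8 141.1] [-1.4  -0.12 -0.62]
45 15.07 [585.  -70.3 139.6] [ 0.39 -0.18 -0.42]
42 15.48 [582.8 -79.  137.3] [-0.68 -0.84 -0.62]
39 15.9 [580.6 -87.7 134.4] [-0.94 -1.28 -0.28]
36 16.32 [578.4 -96.5 130.8] [-0.54 -1.26  0.02]
33 16.76 [ 576.2 -105.2  126.4] [-0.48 -0.91 -0.32]
30 17.2 [ 574.1 -113.8  121.4] [-0.02 -0.94 -0.45]
 17.5 [ 574.1 -113.6  121.6] [-0.36 -2.26 -1.36]
```

View pics/b30.png

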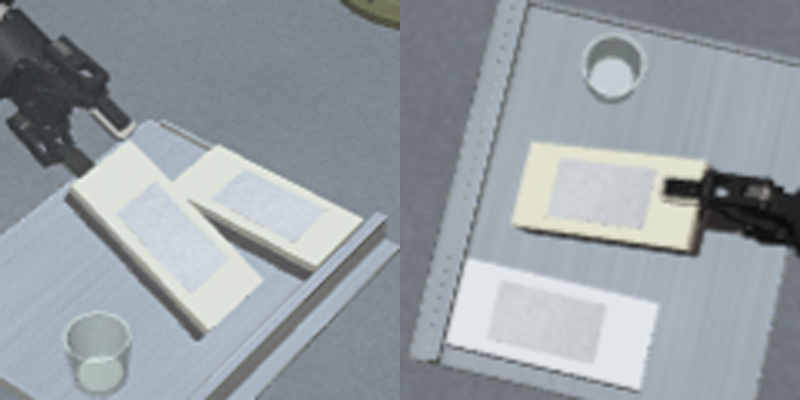

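That picture shows the box held at about 30°, lid up, with the guard under its head and the dish and flat box untouched. I've used all 10 views, so from here I check by numbers. I continue lowering.

Run:
```python
from h import *
def st(al,s,phi):
    go((*Cc(al,s,phi),phi),30); f=telemetry.get_obs()['contact_force']; stat((round(al,1),round(phi))); return f
for t in np.linspace(0,1,11)[1:]:
    al=30+(5-30)*t; f=st(al,10-5*t,62-34*t)
    if np.abs(f).max()>12: print('STOP'); raise SystemExit
for al in(4.5,4,3.5,3,2.5,2,1.5):
    f=st(al,4,28); bot.sleep(.1); f=telemetry.get_obs()['contact_force']
    if f[2]>4: print('floor',f); break
stat()
```

```text
(np.float64(27.5), 59) 17.96 [ 573.5 -115.7  112.8] [ 0.97 -0.55 -2.35]
(np.float64(25.0), 55) 18.43 [ 572.9 -118.4  103.5] [-0.39 -0.19 -1.71]
(np.float64(22.5), 52) 18.91 [ 572.3 -120.6   93.9] [-0.55 -1.06 -0.95]
(np.float64(20.0), 48) 19.39 [ 571.8 -122.7   84.2] [ 0.68 -1.04 -0.06]
(np.float64(17.5), 45) 19.88 [ 571.2 -124.6   74.3] [-0.04 -1.71 -0.3 ]
(np.float64(15.0), 42) 20.36 [ 570.8 -126.2   64.4] [-1.12 -0.61 -1.45]
(np.float64(12.5), 38) 20.85 [ 570.4 -127.7   54.4] [-0.04 -1.43 -1.34]
(np.float64(10.0), 35) 21.34 [ 570.2 -128.9   44.4] [ 0.35 -0.46  0.12]
(np.float64(7.5), 31) 21.83 [ 569.8 -130.2   34.1] [ 0.58  0.62 -0.65]
(np.float64(5.0), 28) 22.32 [ 569.6 -131.    23.9] [ 0.88 -1.01 -0.06]
(4.5, 28) 22.57 [ 569.5 -132.2   23.3] [-0.4   0.34 -0.42]
(4, 28) 22.93 [ 569.3 -132.1   21.5] [ 0.12 -0.48  0.39]
(3.5, 28) 23.27 [ 569.3 -132.1   20. ] [0.15 0.04 0.18]
(3, 28) 23.62 [ 569.3 -132.2   18.4] [-2.19 -0.03 -0.48]
(2.5, 28) 23.98 [ 569.3 -132.3   16.8] [-0.55 -0.1  -0.31]
(2, 28) 24.32 [ 569.7 -132.5   16.1] [0.25 0.01 3.76]
(1.5, 28) 24.68 [ 569.7 -132.5   15.8] [-4.1   2.1  11.46]
floor [-4.37658374  1.38001361 10.88124238]
 24.77 [ 569.7 -132.5   15.8] [-4.38  1.38 10.88]
```

```bash
cat >> h.py <<'E'
def boxes(fn):
    """bright lid rectangles in the top view -> tray-local centre, yaw, size at lid height"""
    im=imaging.camera('top')['img']; cv2.imwrite('pics/'+fn,im)
    hsv=cv2.cvtColor(im,cv2.COLOR_BGR2HSV); m=np.zeros(im.shape[:2],np.uint8); m[120:275,285:430]=1
    w=((hsv[...,2]>205)&(m>0)).astype(np.uint8); w=cv2.morphologyEx(w,cv2.MORPH_CLOSE,np.ones((5,5)))
    ct,_=cv2.findContours(w,cv2.RETR_EXTERNAL,cv2.CHAIN_APPROX_NONE); c,s=np.cos(1.311),np.sin(1.311)
    for k in ct:
        if cv2.contourArea(k)<150: continue
        p=pix2w(CAM['top'],k[:,0].astype(float),36)[:,:2]-[588.57,-79.1]
        l=np.c_[c*p[:,0]+s*p[:,1],-s*p[:,0]+c*p[:,1]].astype(np.float32); r=cv2.minAreaRect(l)
        print('rect',np.round(r[0],1),np.round(r[1],1),round(r[2],1),'x',l[:,0].min().round(1),l[:,0].max().round(1),'y',l[:,1].min().round(1),l[:,1].max().round(1))
E
python3 - <<'E'
from h import *
g=Cc(2.2,4,28)
go((*g,28),20); stat()
for k in range(1,7): go((g[0]-5*k,g[1],28),20); stat(k)
go((g[0]-60,g[1]+25,28),80); go((g[0]-75,g[1]+150,28),150); bot.sleep(.2); stat(); boxes('l1.png')
E
```

```text
25.03 [ 569.6 -132.4   16. ] [-0.35  0.06  3.46]
1 25.43 [ 568.2 -137.2   16.1] [-0.3   1.23  2.52]
2 25.83 [ 566.8 -142.4   16. ] [0.2  0.51 3.9 ]
3 26.23 [ 565.6 -147.3   16.1] [0.26 1.63 3.13]
4 26.63 [ 564.4 -152.1   16.1] [0.08 1.25 2.8 ]
5 27.03 [ 563.2 -156.9   16.1] [-0.85  0.73  3.24]
6 27.43 [ 562.  -161.8   16. ] [0.44 0.89 3.05]
 29.27 [ 550.8 -204.9  165. ] [-0.01  0.53  0.19]
rect [ 35.7 121.7] [180.9  81.1] 0.0 x -54.8 126.1 y 81.2 162.3
rect [-5.5  1.8] [ 80.8 181.5] 89.5 x -96.3 85.2 y -39.4 42.0
```

The box lies lid up at tray (-5.5, 1.8), fits 181 x 81 mm, yaw 0.5°, foot about 45 mm from the bar. Now I push it.

Run:
```python
from h import *
t=1.311; ex=np.array([np.cos(t),np.sin(t)]); ey=np.array([-ex[1],ex[0]]); O=np.array([588.57,-79.1])
W=lambda x,y,z: np.r_[O+x*ex+y*ey,z]
best=None; q0=telemetry.get_obs()['q']
for s in(1,-1):
    y=np.r_[s*ey,0]; z=np.array([0,0,-1.]); o=Ro.from_matrix(np.c_[np.cross(y,z),y,z]).as_rotvec()
    q=solver.inverse_kinematics(W(-134,2,150),o)
    if q is not None and (best is None or abs(q-q0).max()<best[0]): best=(abs(q-q0).max(),o)
o=best[1]; print(best)
for x in(-134,-60,-50): print(solver.inverse_kinematics(W(x,2,11),o) is not None)
bot.movep(W(-134,2,150),o); effector.grip(.35); bot.servo_line(W(-134,2,40),o,v=150); stat()
bot.servo_line(W(-134,2,20),o,v=40); stat()
bot.servo_line(W(-134,2,11),o,v=30); stat(); f0=telemetry.get_obs()['contact_force']
if f0[2]>3: raise SystemExit('floor')
bot.servo_line(W(-115,2,11),o,v=40)
x=-115
while x<-70:
    x+=3; bot.servo_line(W(x,2,11),o,v=30); f=telemetry.get_obs()['contact_force']; F=-(f[:2]-f0[:2])@ex
    print(x,round(F,1),end='; ')
    if F>8: break
stat();
```

```text
(np.float64(1.2631216375548535), array([ 1.91497568, -2.49047637, -0.        ]))
True
True
True
 31.93 [ 552.9 -208.3   41.2] [-0.67 -0.31  1.25]
 32.58 [ 552.2 -208.2   20. ] [-0.61 -0.36 -0.07]
 33.03 [ 552.  -208.1   10.7] [-0.23 -0.5  -0.16]
-112 -0.4; -109 -0.5; -106 -1.0; -103 -0.3; -100 0.1; -97 -1.0; -94 -1.3; -91 -1.1; -88 0.4; -85 -0.4; -82 0.0; -79 -0.6; -76 -1.1; -73 -0.3; -70 -0.7;  37.41 [ 568.8 -146.    11. ] [-0.22  0.24 -0.17]
```

Run:
```python
from h import *
boxes('l2.png'); stat()
```

```text
rect [ -0.6 121.8] [ 79.7 107.3] 89.6 x -54.1 52.7 y 81.7 162.0
rect [-4.7 22.8] [ 38.5 105.2] 89.9 x -57.2 47.9 y 3.6 42.0
 37.46 [ 568.7 -146.    11. ] [-0.4   0.19  0.15]
```

Run:
```python
from h import *
t=1.311; ex=np.array([np.cos(t),np.sin(t)]); ey=np.array([-ex[1],ex[0]]); O=np.array([588.57,-79.1])
W=lambda x,y,z: np.r_[O+x*ex+y*ey,z]
o=np.array([1.91497568,-2.49047637,0]); x=-70
def F(): 
    bot.sleep(.1); return np.mean([-(telemetry.get_obs()['contact_force'][:2])@ex for _ in range(3)])
while x<-54:
    x+=1; bot.servo_line(W(x,2,11),o,v=20); f=F(); print(x,round(f,1),end='; ')
    if f>6: break
stat()
f=F(); print(f)
bot.servo_line(W(x-12,2,11),o,v=40); bot.servo_line(W(x-30,2,30),o,v=80); bot.servo_line(W(x-60,2,170),o,v=200)
bot.movep(W(x-110,10,300),o); bot.sleep(.3); stat(); boxes('l3.png')
```

```text
-69 1.1; -68 0.9; -67 0.8; -66 0.3; -65 0.4; -64 0.0; -63 0.2; -62 2.5; -61 5.4; -60 7.7;  40.96 [ 570.8 -138.    11. ] [-0.04 -7.92  0.12]
8.042127984778618
 43.77 [ 535.2 -240.5  298.8] [-0.37 -0.28  0.16]
rect [ 91.2 121.8] [69.8 81. ] 0.1 x 56.3 126.1 y 81.4 162.3
rect [106.5   5.2] [47.  74.8] 0.1 x 82.9 130.0 y -32.2 42.6
```

Run:
```python
from h import *
q=telemetry.get_obs()['q'].copy(); q[0]-=.7; bot.move_j(q); bot.sleep(.2); stat(); boxes('l4.png')
im=cv2.imread('pics/l4.png'); a=cv2.imread('pics/top0.png')
d=cv2.absdiff(im,a).max(2)
for n,(u,v) in dict(dish=(354,150),mug=(188,223),bottle=(472,215),red=(258,207)).items(): print(n,d[v-14:v+14,u-14:u+14].mean().round(1))
```

```text
45.51 [ 255.2 -528.4  299.1] [0.68 0.1  0.38]
rect [ 36.2 121.9] [178.4  79.4] 0.0 x -53.0 125.4 y 82.1 161.6
rect [40.1  2.3] [ 79.3 180. ] 89.9 x -50.0 130.0 y -37.4 42.0
dish 3.6
mug 3.0
bottle 2.7
red 2.9
```

The foot edge measures at 130.0 mm, flush with the bar, and yaw is about 0.1°. The bystanders haven't moved and the arm is clear, so I hand in.

```bash
python3 -c "
from h import *
print(job.sign_off())"
```

```text
the job is handed in; nothing more can be done
None
```

The slide box lies lid up with its foot flush against the stop bar and the other things in place, handed in at about 45.5 s; while tipping, the upper finger pressed on its head edge with about 11 N for some 2 s until I eased it off.

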